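# Tare the bench scale with the tin on its pan

### The job

Tare the bench scale for the round tin: gently push the tin along the scale's top with the fingers, without gripping or lifting it, until it stands wholly on the round weighing pan, and take the fingers off it. Then reach a fingertip into the rectangular well in the scale's top, press the sunken tare key at its bottom fully down for about a second, and let it come up again. Leave the tin upright on the pan, do not press the small round raised power key, and leave the things round the scale where they are.

Things in the scene. Friction and masses are not known exactly. Their poses are not given: they have to be found in the camera images.
- scale: Low grey bench scale, a flat-topped box 160 (x) x 270 (y) x 46 mm high, fixed to the worktop. Origin: centre of its underside; z up, y along its length. From its -y end to its +y end: free deck, round pan, key column. All its top, pan included, is one flat level face 46 mm above the worktop, so a thing slides onto the pan without a step. Its position and yaw (up to 0.5 rad either way) vary.
- tin: Closed round metal tin with its lid on, 51 mm across, 20 mm high, 0.1 to 0.17 kg, loose, standing upright on the scale's free deck beside the pan (its centre 90 to 115 mm from the pan's centre). Origin: centre of its underside; z up. It is to be pushed only: a squeeze or knock of more than 15 N counts as gripping or ramming.
- pan (a point): Centre of the round steel weighing pan, 112 mm across with a black groove round it, flush with the scale's top face. It lies at (14, 0, 46) mm in the scale's frame.
- well_mouth (a point): Centre of the mouth of the tare key's well, level with the scale's top, at (-30, 98, 46) mm in the scale's frame. The well is rectangular with upright walls, open 48 mm along the scale's x and 38 mm along the scale's y, with a thin black collar round its mouth.
- tare_top (a point): Centre of the top face of the sunken tare key, a pale rectangular cap 42 mm (scale x) by 32 mm (scale y) that lies in the well with its top 24 mm below the well's mouth when up. It goes straight down.
- tare (a joint): Travel of the tare key: 0 up, 0.006 m fully down; sprung, about 1.6 N to start and 4 N fully down, comes up by itself.
- power_top (a point): Centre of the top of the small round power key, 20 mm across, standing 6 mm above the scale's top, 78 mm from the well's centre toward the scale's +x. Leave it alone.
- power (a joint): Travel of the power key: 0 up, 0.004 m fully down, sprung. Leave it alone.
- ring_cone: Loose black ring cone, 40 mm across the foot, 56 mm high, standing on the worktop beyond the scale's +x side. Origin: centre of its underside. Bystander.
- wax: Loose yellow wax block, 30 x 46 x 19 mm, on the worktop beyond the scale's +x side. Origin: centre of its underside. Bystander.
- leather_ring: Loose brown leather ring, 43 x 38 x 34 mm, on the worktop off the scale's -y end. Origin: centre of its underside. Bystander.
Things that resemble listed ones, but are neither listed nor needed, are in the scene too. There is more than one size of the tin; the job needs the smallest.

How it is judged:
On the way, in this order (a step that is already met when the one before it is completed fails the run):
1. the tin stands still and wholly on the pan, fingers off it (horizontal distance between tin and pan below 0.03 m and linear speed of tin below 0.01 m/s and angle between tin's own z axis and vertical below 0.08 rad and z of tin in the frame of scale below 0.049 m and contact force between the fingers and tin below 0.1 N), for 0.3 s.
2. the tare key is pressed fully down (5 mm or more of its 6 mm) for half a second, with the tin on the pan and untouched (value of joint tare above 0.005 m and horizontal distance between tin and pan below 0.03 m and contact force between each of the arm, the fingers and tin below 0.1 N), for 0.5 s.
At the end, for the whole second after the job is handed in: The tin stands still and upright, wholly on the pan (its centre within 30 mm of the pan's centre), the tare key has been pressed and is up again, the power key is up (value of joint each of tare, power below 0.001 m and horizontal distance between tin and pan below 0.03 m and angle between tin's own z axis and vertical below 0.08 rad and z of tin in the frame of scale between 0.043 and 0.049 m and linear speed of tin below 0.01 m/s); the robot touches nothing.
It fails at once if the tin is lifted more than 8 mm off the scale's top (z of tin in the frame of scale above 0.054 m).
It fails at once if the tin is tipped over or knocked off the scale (angle between tin's own z axis and vertical above 0.35 rad or z of tin in the frame of scale below 0.04 m).
It fails at once if the tin is gripped or rammed (more than 15 N) (contact force between any of the fingers, the arm and tin above 15 N).
It fails at once if the power key is pressed (more than 2 mm) (value of joint power above 0.002 m).
It fails at once if a bystander is moved more than 15 mm (distance of any of ring_cone, wax, leather_ring from where it was at the start of the episode above 0.015 m).
It also fails if it takes over 53 s, if anything falls off the work surface, if the arm or the gripper's body presses on something with over 40 N, if the wrist force passes 120 N, or if a joint passes its speed limit or range.

### The arm

A 6-joint arm with a two-finger parallel gripper is mounted at the origin on a cart in front of the work surface, level with it; the furniture and walls round the work are solid. World frame = base frame: x ahead of the robot, y to its left, z up, the work surface at z = 0. Lengths are in m, angles in rad, forces in N, time in s.
With the tool pointing down it reaches from about 0.325 to 0.9 m from the base axis. Payload 6.1 kg.
Tool frame: the origin (TCP) lies on the front face of the gripper's body, between the roots of the fingers; the fingertips stand 73 mm ahead of it and the grasp point (between the pads) lies 54 mm ahead of it; z points along the fingers, y is the direction in which the jaws open and shut (so a half turn about z gives the same grasp; the last joint's range is limited). The gripper opens to 85 mm and grips with 20 to 120 N. Pads are 22 mm wide; open, the fingers measure 114 mm over their backs; the gripper's body (76 mm by 85 mm) begins 54 mm behind the grasp point. The pads swing forward as they close: fully open they stand 13 mm farther back than shut.
Start: joints at [1.123, 0.22, 1.526, -0, 1.395, -0.126], TCP at [0.198, 0.593, 0.304] pointing down, gripper open.
Joint ranges: [-2.98, 2.98], [-0.91, 2.08], [0.09, 2.57], [-1.24, 4.39], [0.2, 2.65], [-2.68, 2.68]. Speed limits (rad/s): [2.57, 2.57, 3.01, 3.14, 3.14, 3.14].

### API

Orientations are given as a 3x3 rotation matrix whose columns are the frame's x, y, z axes.
In Python, from workcell import env gives the robot as it stands.
- The arm moves only by the tool carry_out, never from a script. Its argument "series" is a list of rows, each an object with "gripper": the opening, from 0 (shut) to 1 (fully open); "linear": the shift along the tool's x, y, z in units of 0.12 m (1.0 is 0.12 m), a list of three; "twist": the turn about the tool's z in units of 30 degrees (1.0 is 30 degrees). A call has 1 to 5 rows; each row is the pose to reach, as a shift and turn from the pose commanded when the call began, along the tool's axes at that moment; what a row does not reach only later rows make up. A row lasts 1/10 s, in which the tool goes at most 50 mm and 8.59 degrees, less where a joint would pass 70% of its speed; a pose out of reach is approached as far as the arm can. A call with a number of a shift or a turn outside -1 to 1 is refused whole. A call with a gripper value outside its range is refused whole. The fingers move at their own pace and stop on an object; "grip_force" is the grip in N (left out, the last holds). Time passes only in rows, so rows that repeat a pose let the fingers close. It gives the time, the measured TCP pose, the force and the opening at its end, in the units of the state.
- env.get_state(): the state, without advancing time (a new reading comes with each control period).
- env.read_camera(name): name is "side" or "top" or "wrist"; returns a dict with "color" (384x512x3 uint8, red, green, blue), "range_z" (384x512 float32, m along the optical axis (not along the pixel's ray), 0 where there is no reading), "fx", "fy", "cx", "cy" (pixels), "rvec" (rotation vector, rad) and "tvec" (3), from world to camera coordinates, as OpenCV has them. Camera axes: x right, y down, z forward; pixel columns grow to the right and rows downward; lengths in m; the calibration is good to about 2 mm. The wrist camera is an equidistant fisheye: a pixel r from the principal point sees the ray r / f radians off the axis. A picture is of the moment at which its call begins.
- env.job_done(): hands the job in, once; it reports no verdict.
The state is a dict: "time_s": time; "joints": joint angles; "dq": joint speeds; "joint_torque": joint torques, N m; "tcp_pos": TCP position; "tcp_rot": TCP orientation; "wrist_force": force on the tool from outside, world axes, zero at the start; "wrist_torque": the same for the moment, N m; "opening": opening from 0.0 (shut) to 1.0 (fully open).
Only numpy, scipy, OpenCV 4.12 (cv2) and the standard library are available. Lean on these libraries where they do the work, as an engineer would, in place of code of your own. Each camera call takes 0.05 s, during which the arm holds its last target. There are 200 camera calls.

## Working session

There is one attempt and no reset: what is moved stays moved. The work goes in short steps, Python scripts to look and compute and a tool call to move; the robot and the scene stay as the last step left them, time stands still between calls to the robot, and variables do not carry over. Pictures are saved under pics/ and viewed, about 8 in all and at most 12, crops included, and the job is handed in when it is done.

Besides the shell and the picture viewer there is one more tool, called after "Request:" as a command line: name --argument value ..., lists and objects as JSON in quotes. carry_out: Moves the arm, as the interface text tells. Shifts and turns lie within -1 to 1; 1 stands for 0.12 m of shift or 30 degrees of turn. Its arguments: {"type":"object","properties":{"series":{"type":"array","items":{"type":"object","properties":{"gripper":{"type":"number"},"linear":{"type":"array","items":{"type":"number"}},"twist":{"type":"number"}}}},"grip_force":{"type":"number"}},"required":["series"]}

```bash
ls; mkdir -p pics; cat > h.py <<'E'
import numpy as np, cv2
from workcell import env
def cam(n):
    c=env.read_camera(n); R=cv2.Rodrigues(np.array(c["rvec"],float))[0]
    return c,R,np.array(c["tvec"],float).ravel()
def cloud(n):
    c,R,t=cam(n); z=c["range_z"]; v,u=np.mgrid[:z.shape[0],:z.shape[1]]
    P=np.stack([(u-c["cx"])/c["fx"]*z,(v-c["cy"])/c["fy"]*z,z],-1)
    W=(P-t)@R; W[z<=0]=np.nan
    return c,W
def save(n,im): cv2.imwrite(f"pics/{n}.png",cv2.cvtColor(im,cv2.COLOR_RGB2BGR))
E
python3 - <<'E'
from h import *
a,W=cloud("top"); b,_=cloud("side")
np.save("W.npy",W); np.save("C.npy",a["color"])
save("top0",a["color"]); save("side0",b["color"])
print(env.get_state())
E
```

```text
pics
{'time_s': 0.1, 'joints': array([ 1.12287739e+00,  2.21163398e-01,  1.52751629e+00,  6.80531962e-06,
        1.39473229e+00, -1.26093102e-01]), 'dq': array([-0.0001735 , -0.00206813, -0.00027428,  0.0021053 , -0.00026821,
       -0.00057058]), 'joint_torque': array([ 1.83727236e-03, -4.98243892e+01, -3.90545833e+01, -2.12805007e-04,
        5.62264962e-03, -3.74710635e-05]), 'tcp_pos': array([0.19749559, 0.59251899, 0.30288817]), 'tcp_rot': array([[-9.48659017e-01,  3.16299604e-01, -7.93970708e-04],
       [ 3.16300513e-01,  9.48657634e-01, -1.63694497e-03],
       [ 2.35441326e-04, -1.80403595e-03, -9.99998345e-01]]), 'wrist_force': array([-0.98963648,  0.84936857,  0.90102842]), 'wrist_torque': array([-0.0370941 ,  0.00233638,  0.0232264 ]), 'opening': 0.9978547300229588}
```

View pics/top0.png

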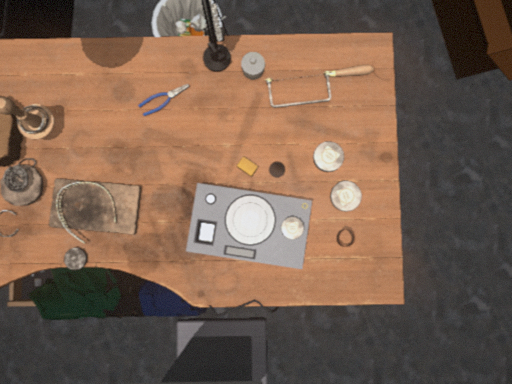

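View pics/side0.png

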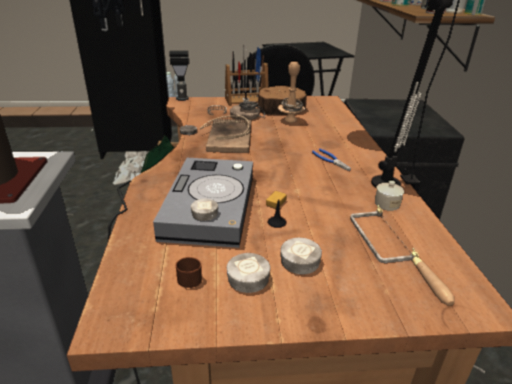

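Top view: the scale spans pixels (198,183)–(303,268). The pan is at (250,219), the dark-collared well with its pale key at (206,232), and the power key at (210,199). Three tins look alike: (292,227) on the scale deck, and (328,156) and (346,195) on the worktop. The one on the deck looks smallest and matches the description, so I'll measure all three and check with a crop.

```bash
python3 - <<'E'
from h import *
W=np.load("W.npy"); C=np.load("C.npy")
def at(u,v): return W[v-1:v+2,u-1:u+2].reshape(-1,3).mean(0).round(4)
for n,p in dict(tinA=(292,227),tinB=(328,156),tinC=(346,195),pan=(250,219),key=(206,232),power=(210,199),cone=(277,169),wax=(247,166),ring=(345,230),table=(200,300)).items(): print(n,at(*p))
z=W[...,2]
# scale top: plane 46mm
m=((abs(z-0.046)<.008)).astype(np.uint8); m[:170]=0;m[280:]=0;m[:,:175]=0;m[:,325:]=0
m=cv2.morphologyEx(m,cv2.MORPH_OPEN,np.ones((3,3)))
cs,_=cv2.findContours(m,cv2.RETR_EXTERNAL,cv2.CHAIN_APPROX_NONE); c=max(cs,key=cv2.contourArea)
X=np.array([W[p[0][1],p[0][0],:2] for p in c],np.float32)
r=cv2.minAreaRect(X); print("rect",r, "z med",np.median(z[m>0]))
for n,(u,v) in dict(A=(292,227),B=(328,156),C=(346,195)).items():
    s=np.zeros_like(m); s[v-22:v+22,u-22:u+22]=1
    t=((z>(0.046 if n=='A' else 0)+.012)&(s>0)&(z<.09)).astype(np.uint8)
    k,l,st,ce=cv2.connectedComponentsWithStats(t); i=l[v,u]
    Q=W[l==i]; print(n,st[i],Q[:,:2].mean(0),(Q.max(0)-Q.min(0)).round(3),"top",np.median(Q[:,2]), 2*np.sqrt(st[i][4]/np.pi))
big=cv2.resize(C[170:280,180:320],None,fx=5.5,fy=5.5,interpolation=cv2.INTER_CUBIC); save("crop0",big)
E
```

```text
tinA [ 0.5173 -0.2335  0.0651]
tinB [ 0.6855 -0.3256  0.0292]
tinC [ 0.5917 -0.3654  0.0288]
pan [ 0.5378 -0.1382  0.047 ]
key [ 0.5098 -0.0333  0.0218]
power [ 0.5851 -0.0467  0.0529]
cone [ 0.6564 -0.2037  0.0286]
wax [ 0.6666 -0.1322  0.0176]
ring [ 0.5095 -0.3638  0.0106]
table [ 0.349  -0.0156  0.0011]
rect ((0.5234773755073547, -0.13437053561210632), (0.2702133357524872, 0.1602352261543274), 80.41615295410156) z med 0.04637055419966546
A [281 217  22  22 391] [ 0.5161618  -0.23234704] [0.048 0.048 0.01 ] top 0.06561179776844503 22.312253628700276
B [313 141  31  31 747] [ 0.68545063 -0.32515679] [0.073 0.072 0.022] top 0.02797060134661704 30.8400703617415
C [330 181  31  30 751] [ 0.59046678 -0.36319449] [0.07  0.072 0.02 ] top 0.027970964207263502 30.922530590107066
```

View pics/crop0.png

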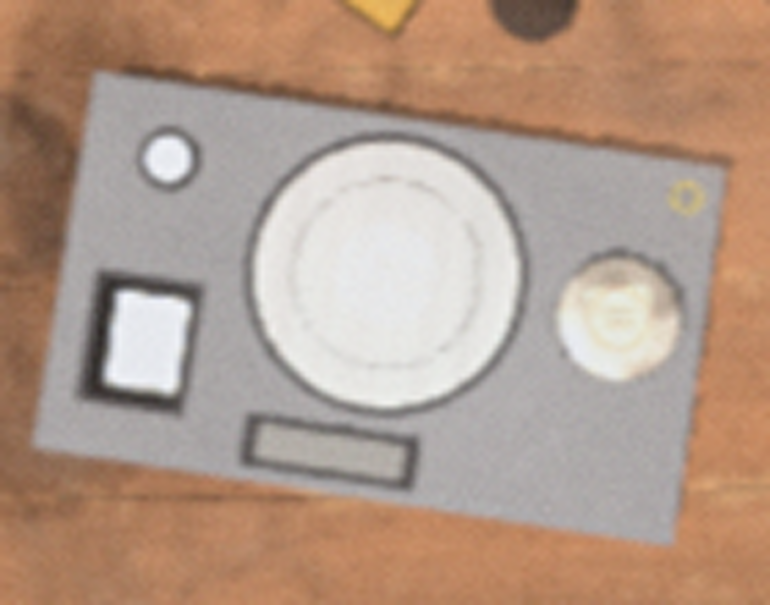

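Tin A at (292,227) is 48–51 mm across with its top at 0.066, and it stands on the scale. The other two are about 72 mm across and stand on the worktop, so A is the tin meant. The scale fit is consistent: 160×270 mm, and pan, well and power key all land within 2 mm of where the given geometry puts them. Next I'll plan the approach to behind the tin, with the tool's x axis along the push.

```bash
cat >> h.py <<'E'
O=np.array([.5235,-.1344]); A=np.radians(-9.58); EX=np.array([np.cos(A),np.sin(A)]); EY=np.array([-np.sin(A),np.cos(A)])
def sc(x,y): return O+x*EX+y*EY
PAN=sc(.014,0); WELL=sc(-.03,.098)
def rows(target,ang=None,s=None):
    """whole-call plan from present pose: tool-frame shift/twist per call, 0.12 m and 30 deg limits"""
    s=s or env.get_state(); p=np.array(s["tcp_pos"]); R=s["tcp_rot"]; a=np.arctan2(R[1,0],R[0,0])
    for k in range(12):
        d=np.array(target)-p; ex=np.array([np.cos(a),np.sin(a),0]); ey=np.array([np.sin(a),-np.cos(a),0]); 
        l=np.array([d@ex,d@ey,-d[2]])/.12; tw=0 if ang is None else np.degrees((a-ang+np.pi)%(2*np.pi)-np.pi)/30
        m=max(1,abs(l).max(),np.linalg.norm(l)*.12/.19); l=l/m; tw=np.clip(tw,-1,1)
        if np.linalg.norm(l)<.005 and abs(tw)<.005: break
        print(k,l.round(3),"tw",round(float(tw),3)); p=p+.12*(l[0]*ex+l[1]*ey)-[0,0,.12*l[2]]; a-=np.radians(30)*tw
E
python3 - <<'E'
from h import *
T=np.array([.5161,-.2323]); d=PAN-T; L=np.hypot(*d); u=d/L; print("pan",PAN,"well",WELL,"dist",L,"ang",np.degrees(np.arctan2(u[1],u[0])))
st=T-u*.05; print("start",st); rows([*st,.25],np.arctan2(u[1],u[0]))
E
```

```text
pan [ 0.53730476 -0.13672994] well [ 0.51022798 -0.03277395] dist 0.09789421549328176 ang 77.49006473843328
start [ 0.50526955 -0.28111292]
0 [-0.777 -1.     0.072] tw 1.0
1 [-1.    -0.407  0.062] tw 1.0
2 [-1.     0.138  0.058] tw 0.802
3 [-1.     0.623  0.067] tw 0.0
4 [-1.     0.623  0.067] tw 0.0
5 [-1.     0.623  0.067] tw 0.0
6 [-0.704  0.438  0.047] tw 0.0
```

Request:
carry_out --series '[{"gripper":0.35,"linear":[-0.78,-1.0,0.07],"twist":1.0},{"gripper":0.35,"linear":[-0.78,-1.0,0.07],"twist":1.0},{"gripper":0.35,"linear":[-0.78,-1.0,0.07],"twist":1.0},{"gripper":0.35,"linear":[-0.78,-1.0,0.07],"twist":1.0},{"gripper":0.35,"linear":[-0.78,-1.0,0.07],"twist":1.0}]'

```text
time_s: 0.6
tcp_pos: [0.2489, 0.4482, 0.2951]
tcp_rot: [[-0.661, 0.75, -0.0], [0.75, 0.661, -0.0], [-0.0, -0.001, -1.0]]
wrist_force: [-0.2, -0.2, -0.3]
opening: 0.349
```

Request:
carry_out --series '[{"gripper":0.35,"linear":[-1.0,-0.41,0.06],"twist":1.0},{"gripper":0.35,"linear":[-1.0,-0.41,0.06],"twist":1.0},{"gripper":0.35,"linear":[-1.0,-0.41,0.06],"twist":1.0},{"gripper":0.35,"linear":[-1.0,-0.41,0.06],"twist":1.0},{"gripper":0.35,"linear":[-1.0,-0.41,0.06],"twist":1.0}]'

```text
time_s: 1.1
tcp_pos: [0.2917, 0.3272, 0.2886]
tcp_rot: [[-0.201, 0.98, 0.0], [0.98, 0.201, 0.001], [0.001, 0.001, -1.0]]
wrist_force: [-0.1, -0.0, -0.6]
opening: 0.353
```

Request:
carry_out --series '[{"gripper":0.35,"linear":[-1.0,0.14,0.06],"twist":0.8},{"gripper":0.35,"linear":[-1.0,0.14,0.06],"twist":0.8},{"gripper":0.35,"linear":[-1.0,0.14,0.06],"twist":0.8},{"gripper":0.35,"linear":[-1.0,0.14,0.06],"twist":0.8}]'

```text
time_s: 1.5
tcp_pos: [0.3326, 0.2119, 0.2812]
tcp_rot: [[0.216, 0.976, 0.0], [0.976, -0.216, -0.0], [-0.0, 0.0, -1.0]]
wrist_force: [0.2, 0.9, 0.7]
opening: 0.349
```

```bash
python3 - <<'E'
from h import *
s=env.get_state(); print(s["time_s"],s["tcp_pos"],s["joints"],s["opening"])
T=np.array([.5161,-.2323]); u=PAN-T;u/=np.hypot(*u)
rows([*(T-u*.05),.25],np.arctan2(u[1],u[0]))
E
```

```text
1.5 [0.33256368 0.2119345  0.28118499] [ 3.66993172e-01 -3.50850556e-01  2.11211216e+00 -4.11006434e-04
  1.38012867e+00  5.84663158e-01] 0.349094684819578
0 [-1.     0.619  0.07 ] tw 0.001
1 [-1.    0.62  0.07] tw 0.0
2 [-1.    0.62  0.07] tw 0.0
3 [-0.7    0.434  0.049] tw 0.0
```

Request:
carry_out --series '[{"gripper":0.35,"linear":[-1.0,0.62,0.07],"twist":0},{"gripper":0.35,"linear":[-1.0,0.62,0.07],"twist":0},{"gripper":0.35,"linear":[-1.0,0.62,0.07],"twist":0},{"gripper":0.35,"linear":[-1.0,0.62,0.07],"twist":0}]'

```text
time_s: 1.9
tcp_pos: [0.3802, 0.0774, 0.2729]
tcp_rot: [[0.215, 0.977, 0.001], [0.977, -0.215, -0.001], [-0.001, 0.001, -1.0]]
wrist_force: [0.9, -0.4, -0.1]
opening: 0.351
```

Request:
carry_out --series '[{"gripper":0.35,"linear":[-1.0,0.62,0.07],"twist":0},{"gripper":0.35,"linear":[-1.0,0.62,0.07],"twist":0},{"gripper":0.35,"linear":[-1.0,0.62,0.07],"twist":0},{"gripper":0.35,"linear":[-1.0,0.62,0.07],"twist":0}]'

```text
time_s: 2.3
tcp_pos: [0.4273, -0.0554, 0.2644]
tcp_rot: [[0.214, 0.977, 0.001], [0.977, -0.214, -0.001], [-0.0, 0.001, -1.0]]
wrist_force: [-0.0, 0.9, 0.3]
opening: 0.345
```

Request:
carry_out --series '[{"gripper":0.35,"linear":[-1.0,0.62,0.07],"twist":0},{"gripper":0.35,"linear":[-1.0,0.62,0.07],"twist":0},{"gripper":0.35,"linear":[-1.0,0.62,0.07],"twist":0},{"gripper":0.35,"linear":[-1.0,0.62,0.07],"twist":0}]'

```text
time_s: 2.7
tcp_pos: [0.4744, -0.1883, 0.2555]
tcp_rot: [[0.213, 0.977, 0.0], [0.977, -0.213, -0.0], [-0.0, 0.0, -1.0]]
wrist_force: [0.4, 0.5, -1.3]
opening: 0.35
```

Request:
carry_out --series '[{"gripper":0.35,"linear":[-0.7,0.43,0.05],"twist":0},{"gripper":0.35,"linear":[-0.7,0.43,0.05],"twist":0},{"gripper":0.35,"linear":[-0.7,0.43,0.05],"twist":0},{"gripper":0.35,"linear":[-0.7,0.43,0.05],"twist":0}]'

```text
time_s: 3.1
tcp_pos: [0.5056, -0.2781, 0.249]
tcp_rot: [[0.213, 0.977, -0.001], [0.977, -0.213, 0.002], [0.002, -0.002, -1.0]]
wrist_force: [-0.1, 1.7, -0.6]
opening: 0.348
```

```bash
python3 - <<'E'
from h import *
s=env.get_state(); print(s["time_s"],s["tcp_pos"],s["joints"],s["opening"])
c=env.read_camera("wrist"); b=env.read_camera("side"); save("w1",np.hstack([cv2.resize(c["color"],(400,300)),cv2.resize(b["color"][130:330,100:367],(400,300))]))
T=np.array([.5161,-.2323]); u=PAN-T;u/=np.hypot(*u)
rows([*(T-u*.05),.14],np.arctan2(u[1],u[0]))
E
```

```text
3.1 [ 0.50563508 -0.27808467  0.24897283] [-6.39962838e-01  1.53029160e-01  1.70931726e+00  1.16263392e-03
  1.28163726e+00 -4.26158550e-01] 0.3482245424827673
0 [-0.03   0.007  0.914] tw 0.009
```

View pics/w1.png

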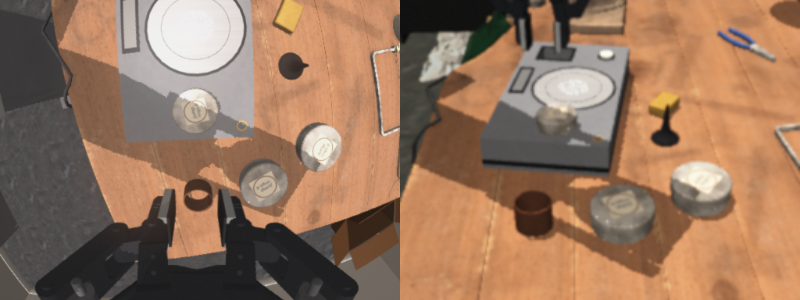

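Wrist and side views: the tin stands on the deck ahead of the fingers, and the fingers are behind the scale's end, clear of the leather ring. Descending part of the way to measure the real fingertip height.

Request:
carry_out --series '[{"gripper":0.35,"linear":[-0.03,0.0,0.4],"twist":0},{"gripper":0.35,"linear":[-0.03,0.0,0.7],"twist":0},{"gripper":0.35,"linear":[-0.03,0.0,0.91],"twist":0},{"gripper":0.35,"linear":[-0.03,0.0,0.91],"twist":0}]'

```text
time_s: 3.6
tcp_pos: [0.5017, -0.2797, 0.137]
tcp_rot: [[0.213, 0.977, -0.006], [0.977, -0.213, 0.005], [0.004, -0.007, -1.0]]
wrist_force: [-0.8, 0.6, 0.4]
opening: 0.35
```

```bash
python3 - <<'E'
from h import *
s=env.get_state(); p=s["tcp_pos"]; print(p,s["joints"])
c,W=cloud("side"); 
m=(np.hypot(W[...,0]-p[0],W[...,1]-p[1])<.05)&(W[...,2]>.05)&(W[...,2]<.12)
Q=W[m]; print(m.sum()); 
k,l,st,ce=cv2.connectedComponentsWithStats(m.astype(np.uint8))
for i in range(1,k):
    if st[i][4]>15: q=W[l==i]; print(st[i],np.percentile(q,[1,50,99],axis=0).round(4).tolist())
save("s2",cv2.resize(c["color"][150:300,130:330],(800,600)))
E
```

```text
[ 0.5017287  -0.27969795  0.1369785 ] [-6.45988403e-01  2.83561865e-01  1.78597439e+00  4.09615562e-04
  1.07996697e+00 -4.31766315e-01]
792
[167 190  24  31 307] [[0.4545, -0.2892, 0.0685], [0.4799, -0.2823, 0.0993], [0.4883, -0.2662, 0.1199]]
[191 193  31  30 484] [[0.4886, -0.3015, 0.0505], [0.5184, -0.2899, 0.0792], [0.5429, -0.2321, 0.1198]]
```

View pics/s2.png

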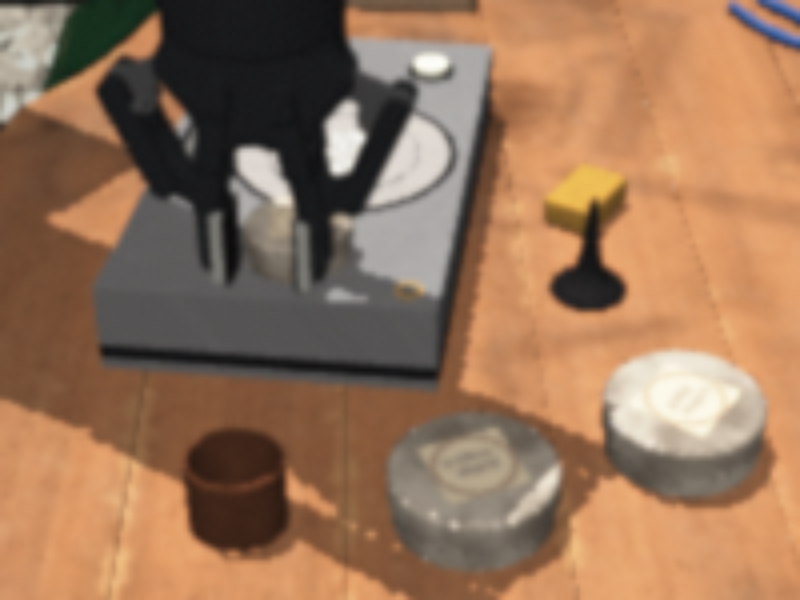

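The left finger's tip reads z≈0.068 with the TCP at 0.137, so the tips are about 68 mm ahead at this opening. Target TCP z is 0.121, which puts the tips at about 0.052.

```bash
python3 - <<'E'
from h import *
s=env.get_state(); print(s["tcp_pos"])
T=np.array([.5161,-.2323]); u=PAN-T;u/=np.hypot(*u)
rows([*(T-u*.05),.121],np.arctan2(u[1],u[0]))
E
```

```text
[ 0.50309186 -0.28096545  0.13962325]
0 [0.003 0.018 0.155] tw 0.007
```

Request:
carry_out --series '[{"gripper":0.35,"linear":[0.0,0.02,0.08],"twist":0},{"gripper":0.35,"linear":[0.0,0.02,0.155],"twist":0},{"gripper":0.35,"linear":[0.0,0.02,0.155],"twist":0},{"gripper":0.35,"linear":[0.0,0.02,0.155],"twist":0}]'

```text
time_s: 4.05
tcp_pos: [0.5063, -0.284, 0.1225]
tcp_rot: [[0.215, 0.977, 0.0], [0.977, -0.215, -0.0], [-0.0, 0.0, -1.0]]
wrist_force: [-0.6, -0.3, -1.2]
opening: 0.348
```

Request:
carry_out --series '[{"gripper":0.35,"linear":[0.03,0,0],"twist":0},{"gripper":0.35,"linear":[0.06,0,0],"twist":0},{"gripper":0.35,"linear":[0.09,0,0],"twist":0},{"gripper":0.35,"linear":[0.12,0,0],"twist":0},{"gripper":0.35,"linear":[0.15,0,0],"twist":0}]'

```text
time_s: 4.55
tcp_pos: [0.5101, -0.266, 0.1222]
tcp_rot: [[0.215, 0.977, 0.0], [0.977, -0.215, -0.0], [-0.0, 0.0, -1.0]]
wrist_force: [-0.3, 0.5, 0.2]
opening: 0.35
```

Request:
carry_out --series '[{"gripper":0.35,"linear":[0.03,0,0],"twist":0},{"gripper":0.35,"linear":[0.06,0,0],"twist":0},{"gripper":0.35,"linear":[0.09,0,0],"twist":0},{"gripper":0.35,"linear":[0.12,0,0],"twist":0},{"gripper":0.35,"linear":[0.15,0,0],"twist":0}]'

```text
time_s: 5.05
tcp_pos: [0.514, -0.2485, 0.1221]
tcp_rot: [[0.215, 0.977, 0.0], [0.977, -0.215, -0.0], [-0.0, 0.0, -1.0]]
wrist_force: [0.2, -0.8, 0.5]
opening: 0.35
```

```bash
python3 - <<'E'
from h import *
s=env.get_state(); p=s["tcp_pos"]; print(s["time_s"],p,s["wrist_force"])
c,W=cloud("top"); m=(abs(W[...,2]-.066)<.004)&(np.hypot(W[...,0]-.517,W[...,1]+.225)<.06)
print(m.sum(),W[m].mean(0))
b,_=cloud("side"); save("s3",np.hstack([cv2.resize(b["color"][150:300,130:330],(400,300)),cv2.resize(c["color"][170:280,180:327],(400,300))]))
E
```

```text
5.05 [ 0.51397438 -0.24854483  0.12213021] [ 0.17310999 -0.79091373  0.54040373]
18 [ 0.50260552 -0.21003754  0.0654205 ]
```

View pics/s3.png

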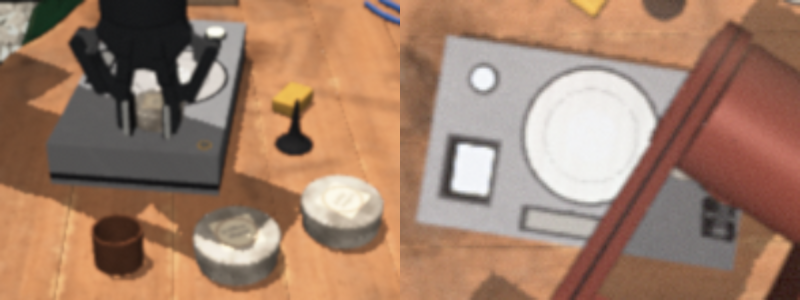

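The tin sits between the two fingers and force is under 1 N. The top camera's view is blocked by the arm. Pushing the remaining ~82 mm.

Request:
carry_out --series '[{"gripper":0.35,"linear":[0.03,0,0],"twist":0},{"gripper":0.35,"linear":[0.07,0,0],"twist":0},{"gripper":0.35,"linear":[0.11,0,0],"twist":0},{"gripper":0.35,"linear":[0.15,0,0],"twist":0},{"gripper":0.35,"linear":[0.19,0,0],"twist":0}]'

```text
time_s: 5.65
tcp_pos: [0.5189, -0.2261, 0.1221]
tcp_rot: [[0.215, 0.977, 0.0], [0.977, -0.215, 0.0], [0.0, -0.0, -1.0]]
wrist_force: [-0.5, -0.4, 1.1]
opening: 0.351
```

Request:
carry_out --series '[{"gripper":0.35,"linear":[0.04,0,0],"twist":0},{"gripper":0.35,"linear":[0.08,0,0],"twist":0},{"gripper":0.35,"linear":[0.12,0,0],"twist":0},{"gripper":0.35,"linear":[0.16,0,0],"twist":0},{"gripper":0.35,"linear":[0.2,0,0],"twist":0}]'

```text
time_s: 6.15
tcp_pos: [0.524, -0.2027, 0.1221]
tcp_rot: [[0.215, 0.977, -0.0], [0.977, -0.215, -0.0], [-0.0, -0.0, -1.0]]
wrist_force: [-0.0, 0.3, -0.1]
opening: 0.351
```

```bash
python3 - <<'E'
from h import *
s=env.get_state(); p=s["tcp_pos"]; print(s["time_s"],p,s["wrist_force"])
c,R,t=cam("wrist"); im=c["color"].copy()
# project pan circle with equidistant model
q=np.array([[*(PAN+.056*np.array([np.cos(a),np.sin(a)])),.046] for a in np.linspace(0,6.28,40)]+[[*PAN,.046]])
P=q@R.T+t; r=np.hypot(P[:,0],P[:,1]); th=np.arctan2(r,P[:,2]); uv=np.c_[c["cx"]+c["fx"]*th*P[:,0]/r,c["cy"]+c["fy"]*th*P[:,1]/r]
for a in uv: cv2.circle(im,(int(a[0]),int(a[1])),1,(255,0,0),-1)
save("w4",np.hstack([cv2.resize(im,(400,300)),cv2.resize(env.read_camera("side")["color"][150:300,130:330],(400,300))]))
E
```

```text
6.15 [ 0.52402594 -0.20268535  0.12209526] [-0.04498822  0.30686695 -0.05648188]
```

View pics/w4.png

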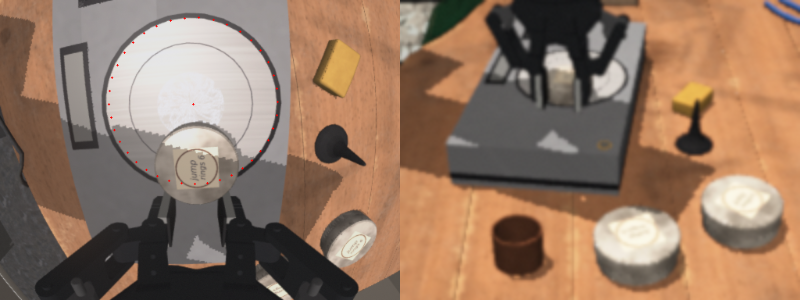

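The wrist view shows the tin (197,163) between the fingers and half onto the pan, whose projected centre at (193,104) matches the picture. About 36 mm remain.

Request:
carry_out --series '[{"gripper":0.35,"linear":[0.03,0,0],"twist":0},{"gripper":0.35,"linear":[0.07,0,0],"twist":0},{"gripper":0.35,"linear":[0.11,0,0],"twist":0},{"gripper":0.35,"linear":[0.15,0,0],"twist":0},{"gripper":0.35,"linear":[0.18,0,0],"twist":0}]'

```text
time_s: 6.75
tcp_pos: [0.5287, -0.1815, 0.1221]
tcp_rot: [[0.215, 0.977, -0.0], [0.977, -0.215, 0.0], [0.0, -0.0, -1.0]]
wrist_force: [-0.3, -0.2, -0.5]
opening: 0.351
```

Request:
carry_out --series '[{"gripper":0.35,"linear":[0.03,0,0],"twist":0},{"gripper":0.35,"linear":[0.06,0,0],"twist":0},{"gripper":0.35,"linear":[0.09,0,0],"twist":0},{"gripper":0.35,"linear":[0.11,0,0],"twist":0},{"gripper":0.35,"linear":[0.11,0,0],"twist":0}]'

```text
time_s: 7.25
tcp_pos: [0.5315, -0.1687, 0.1221]
tcp_rot: [[0.215, 0.977, -0.0], [0.977, -0.215, 0.0], [0.0, -0.0, -1.0]]
wrist_force: [-0.4, 0.7, -0.4]
opening: 0.354
```

Request:
carry_out --series '[{"gripper":0.35,"linear":[-0.03,0,0],"twist":0},{"gripper":0.35,"linear":[-0.1,0,0],"twist":0},{"gripper":0.35,"linear":[-0.2,0,0],"twist":0},{"gripper":0.35,"linear":[-0.3,0,0],"twist":0},{"gripper":0.35,"linear":[-0.3,0,0],"twist":0}]'

```text
time_s: 7.75
tcp_pos: [0.5233, -0.2064, 0.1222]
tcp_rot: [[0.218, 0.976, 0.0], [0.976, -0.218, -0.001], [-0.001, 0.0, -1.0]]
wrist_force: [-0.6, -0.6, 0.8]
opening: 0.353
```

Request:
carry_out --series '[{"gripper":0.0,"linear":[0,0,-0.3],"twist":0},{"gripper":0.0,"linear":[0,0,-0.7],"twist":0},{"gripper":0.0,"linear":[0,0,-0.9],"twist":0},{"gripper":0.0,"linear":[0,0,-0.9],"twist":0},{"gripper":0.0,"linear":[0,0,-0.9],"twist":0}]'

```text
time_s: 8.25
tcp_pos: [0.5237, -0.2045, 0.2305]
tcp_rot: [[0.216, 0.976, 0.001], [0.976, -0.216, -0.0], [-0.0, 0.001, -1.0]]
wrist_force: [-0.6, -0.1, -0.4]
opening: -0.001
```

```bash
python3 - <<'E'
from h import *
s=env.get_state(); p=s["tcp_pos"]; print(s["time_s"],p,s["opening"])
c,R,t=cam("wrist"); im=c["color"].copy()
print("pan",PAN)
def proj(q):
    P=np.array(q)@R.T+t; r=np.hypot(P[:,0],P[:,1]); th=np.arctan2(r,P[:,2]); return np.c_[c["cx"]+c["fx"]*th*P[:,0]/r,c["cy"]+c["fy"]*th*P[:,1]/r]
an=np.linspace(0,6.28,60)
for rad,z,o,col in ((.056,.046,PAN,(255,0,0)),(.0255,.066,PAN,(0,255,0))):
    for a in proj([[*(o+rad*np.array([np.cos(k),np.sin(k)])),z] for k in an]): cv2.circle(im,(int(a[0]),int(a[1])),0,col,-1)
for x,y in [(-24,-19),(24,-19),(24,19),(-24,19),(0,0)]:
    a=proj([[*(WELL+x/1e3*EX+y/1e3*EY),.046]])[0]; cv2.circle(im,(int(a[0]),int(a[1])),1,(255,0,255),-1)
save("w5",cv2.resize(im,(800,600)))
c2,W=cloud("top"); m=(abs(W[...,2]-.066)<.004)&(np.hypot(*(W[...,:2]-PAN).transpose(2,0,1))<.06); print(m.sum(),W[m].mean(0) if m.any() else 0)
E
```

```text
8.25 [ 0.52374132 -0.20447913  0.23046096] -0.001190827809229819
pan [ 0.53730476 -0.13672994]
11 [ 0.51941899 -0.13918028  0.06512356]
```

View pics/w5.png

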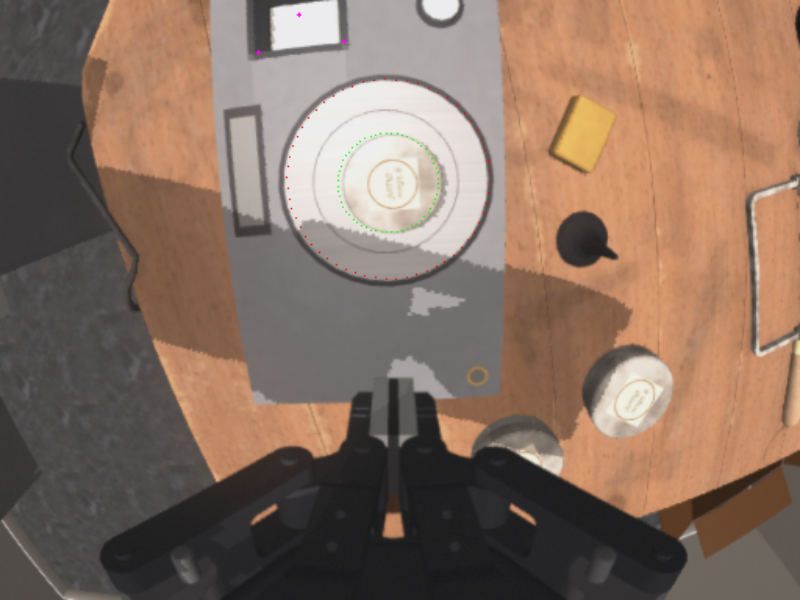

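The tin stands on the pan, its top matching the predicted green circle at (391,183) to within a few mm, and the fingers are off it. The predicted well corners (258,53) and (344,42) lie on the collar. Moving above the well, fingers shut and aligned with the scale's axes.

```bash
python3 - <<'E'
from h import *
rows([*WELL,.19],A+np.pi/2)
E
```

```text
0 [ 1.    -0.299  0.234] tw -0.096
1 [ 0.375 -0.092  0.086] tw 0.0
```

Request:
carry_out --series '[{"gripper":0.0,"linear":[0.3,-0.09,0],"twist":-0.1},{"gripper":0.0,"linear":[0.65,-0.2,0],"twist":-0.1},{"gripper":0.0,"linear":[1.0,-0.3,0],"twist":-0.1},{"gripper":0.0,"linear":[1.0,-0.3,0],"twist":-0.1}]'

```text
time_s: 8.75
tcp_pos: [0.5127, -0.0748, 0.2278]
tcp_rot: [[0.16, 0.987, -0.004], [0.987, -0.16, 0.003], [0.002, -0.005, -1.0]]
wrist_force: [-0.4, -1.1, -0.5]
opening: -0.001
```

Request:
carry_out --series '[{"gripper":0.0,"linear":[0.37,-0.09,0.1],"twist":0},{"gripper":0.0,"linear":[0.37,-0.09,0.3],"twist":0},{"gripper":0.0,"linear":[0.37,-0.09,0.3],"twist":0},{"gripper":0.0,"linear":[0.37,-0.09,0.3],"twist":0}]'

```text
time_s: 9.15
tcp_pos: [0.5103, -0.0342, 0.193]
tcp_rot: [[0.164, 0.986, -0.003], [0.986, -0.164, 0.0], [-0.0, -0.003, -1.0]]
wrist_force: [0.9, -0.1, -0.3]
opening: -0.003
```

```bash
python3 - <<'E'
from h import *
print(env.get_state()["tcp_pos"]); rows([*WELL,.13],A+np.pi/2)
E
```

```text
[ 0.51027017 -0.03416395  0.19295594]
0 [ 0.011 -0.002  0.525] tw 0.004
```

Request:
carry_out --series '[{"gripper":0.0,"linear":[0.01,0,0.2],"twist":0},{"gripper":0.0,"linear":[0.01,0,0.4],"twist":0},{"gripper":0.0,"linear":[0.01,0,0.52],"twist":0},{"gripper":0.0,"linear":[0.01,0,0.52],"twist":0},{"gripper":0.0,"linear":[0.01,0,0.52],"twist":0}]'

```text
time_s: 9.65
tcp_pos: [0.5117, -0.0332, 0.1324]
tcp_rot: [[0.165, 0.986, 0.0], [0.986, -0.165, -0.0], [-0.0, 0.0, -1.0]]
wrist_force: [0.8, -0.2, -0.2]
opening: 0.002
```

```bash
python3 - <<'E'
from h import *
s=env.get_state();print(s["tcp_pos"],s["wrist_force"]); rows([*WELL,.095],A+np.pi/2)
w=env.read_camera("wrist")["color"]; b=env.read_camera("side")["color"]
save("w6",np.hstack([cv2.resize(w[100:384,100:412],(400,364)),cv2.resize(b[130:245,160:286],(400,364),interpolation=cv2.INTER_CUBIC)]))
E
```

```text
[ 0.51169228 -0.03320712  0.13238543] [ 0.82655737 -0.20886708 -0.18867197]
0 [ 0.002 -0.013  0.312] tw 0.003
```

View pics/w6.png

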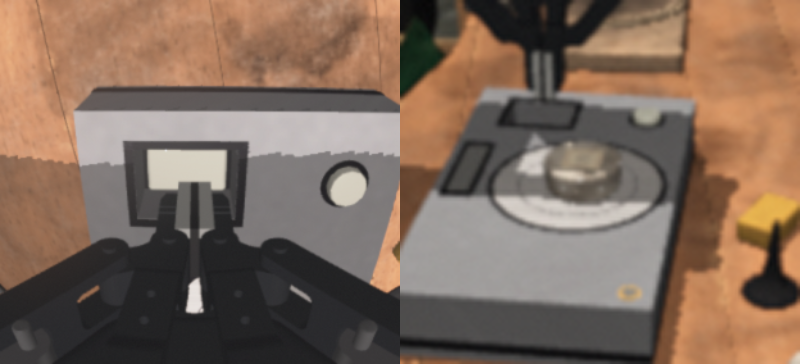

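The fingers are over the well's opening, with the tin on the pan and the power key well to the side. Descending to the key and watching the force.

Request:
carry_out --series '[{"gripper":0.0,"linear":[0,-0.01,0.08],"twist":0},{"gripper":0.0,"linear":[0,-0.01,0.16],"twist":0},{"gripper":0.0,"linear":[0,-0.01,0.22],"twist":0},{"gripper":0.0,"linear":[0,-0.01,0.26],"twist":0},{"gripper":0.0,"linear":[0,-0.01,0.3],"twist":0}]'

```text
time_s: 10.25
tcp_pos: [0.5098, -0.0323, 0.0949]
tcp_rot: [[0.164, 0.986, -0.001], [0.986, -0.164, 0.0], [0.0, -0.001, -1.0]]
wrist_force: [0.1, 0.2, 0.7]
opening: 0.0
```

Request:
carry_out --series '[{"gripper":0.0,"linear":[0,0,0.015],"twist":0},{"gripper":0.0,"linear":[0,0,0.03],"twist":0},{"gripper":0.0,"linear":[0,0,0.045],"twist":0},{"gripper":0.0,"linear":[0,0,0.045],"twist":0}]'

```text
time_s: 10.65
tcp_pos: [0.51, -0.0323, 0.0904]
tcp_rot: [[0.164, 0.986, -0.0], [0.986, -0.164, 0.0], [0.0, -0.0, -1.0]]
wrist_force: [-1.2, 1.4, 2.8]
opening: 0.002
```

Request:
carry_out --series '[{"gripper":0.0,"linear":[0,0,0.01],"twist":0},{"gripper":0.0,"linear":[0,0,0.02],"twist":0},{"gripper":0.0,"linear":[0,0,0.02],"twist":0}]'

```text
time_s: 10.95
tcp_pos: [0.5102, -0.0324, 0.0886]
tcp_rot: [[0.164, 0.986, 0.0], [0.986, -0.164, -0.0], [-0.0, 0.0, -1.0]]
wrist_force: [-5.3, 0.4, 8.1]
opening: 0.001
```

Request:
carry_out --series '[{"gripper":0.0,"linear":[0,0,0.006],"twist":0},{"gripper":0.0,"linear":[0,0,0.012],"twist":0},{"gripper":0.0,"linear":[0,0,0.012],"twist":0}]'

```text
time_s: 11.25
tcp_pos: [0.5103, -0.0324, 0.0884]
tcp_rot: [[0.164, 0.987, -0.0], [0.987, -0.164, -0.0], [-0.0, -0.0, -1.0]]
wrist_force: [-9.1, 2.2, 20.7]
opening: 0.0
```

The travel has stopped at TCP z 0.0884, so the tip is at about 0.0155; fully down would be 0.016. The force is rising steeply, so the key is at its stop. Holding, then releasing.

Request:
carry_out --series '[{"gripper":0.0,"linear":[0,0,0],"twist":0},{"gripper":0.0,"linear":[0,0,0],"twist":0},{"gripper":0.0,"linear":[0,0,0],"twist":0},{"gripper":0.0,"linear":[0,0,0],"twist":0},{"gripper":0.0,"linear":[0,0,0],"twist":0}]'

```text
time_s: 11.75
tcp_pos: [0.5103, -0.0324, 0.0884]
tcp_rot: [[0.164, 0.987, -0.0], [0.987, -0.164, -0.0], [-0.0, -0.0, -1.0]]
wrist_force: [-9.2, 1.2, 20.7]
opening: -0.003
```

Request:
carry_out --series '[{"gripper":0.0,"linear":[0,0,0],"twist":0},{"gripper":0.0,"linear":[0,0,0],"twist":0},{"gripper":0.0,"linear":[0,0,0],"twist":0}]'

```text
time_s: 12.05
tcp_pos: [0.5103, -0.0324, 0.0884]
tcp_rot: [[0.164, 0.987, -0.0], [0.987, -0.164, -0.0], [-0.0, -0.0, -1.0]]
wrist_force: [-9.7, 1.5, 20.1]
opening: -0.001
```

Request:
carry_out --series '[{"gripper":0.0,"linear":[0,0,-0.05],"twist":0},{"gripper":0.0,"linear":[0,0,-0.12],"twist":0},{"gripper":0.0,"linear":[0,0,-0.25],"twist":0},{"gripper":0.0,"linear":[0,0,-0.4],"twist":0},{"gripper":0.0,"linear":[0,0,-0.6],"twist":0}]'

```text
time_s: 12.55
tcp_pos: [0.5094, -0.0323, 0.1584]
tcp_rot: [[0.164, 0.986, -0.001], [0.986, -0.164, 0.0], [0.0, -0.001, -1.0]]
wrist_force: [0.2, -0.2, -0.8]
opening: 0.0
```

Request:
carry_out --series '[{"gripper":0.0,"linear":[0.2,0.2,-0.3],"twist":0},{"gripper":0.0,"linear":[0.6,0.6,-0.6],"twist":0},{"gripper":0.0,"linear":[1.0,0.6,-0.9],"twist":0},{"gripper":0.0,"linear":[1.0,0.6,-0.9],"twist":0},{"gripper":0.0,"linear":[1.0,0.6,-0.9],"twist":0}]'

```text
time_s: 13.05
tcp_pos: [0.6035, 0.0771, 0.2706]
tcp_rot: [[0.161, 0.987, 0.008], [0.987, -0.161, 0.001], [0.002, 0.008, -1.0]]
wrist_force: [0.0, -0.9, -0.1]
opening: -0.003
```

```bash
python3 - <<'E'
from h import *
s=env.get_state();print(s["time_s"],s["tcp_pos"],s["wrist_force"])
c,W=cloud("top")
m=(abs(W[...,2]-.066)<.005)&(np.hypot(*(W[...,:2]-PAN).transpose(2,0,1))<.05); print("tin",m.sum(),W[m].mean(0) if m.any() else 0, PAN)
for n,p,z in (("key",WELL,.022),("power",sc(.048,.098),.052)):
    k=np.hypot(*(W[...,:2]-p).transpose(2,0,1))<.006; print(n,k.sum(),np.median(W[k][:,2]) if k.any() else 0)
W0=np.load("W.npy")
for n,(u,v) in dict(cone=(277,169),wax=(247,166),ring=(345,230)).items(): print(n,W0[v-1:v+2,u-1:u+2].mean((0,1)),W[v-1:v+2,u-1:u+2].mean((0,1)))
save("t7",cv2.resize(c["color"][120:290,150:377],(800,600)))
E
```

```text
13.05 [0.6034837  0.07711077 0.27061382] [ 0.04167859 -0.87817822 -0.11158464]
tin 387 [ 0.54101895 -0.13744378  0.06573842] [ 0.53730476 -0.13672994]
key 22 0.022525267150478902
power 21 0.05242121440327312
cone [ 0.65636981 -0.20367312  0.02857511] [ 0.65624605 -0.20364289  0.02934803]
wax [ 0.66658224 -0.13220816  0.01755309] [ 0.66629717 -0.13225446  0.0192737 ]
ring [ 0.50951862 -0.36384162  0.01060321] [ 0.50951232 -0.36374098  0.01112912]
```

View pics/t7.png

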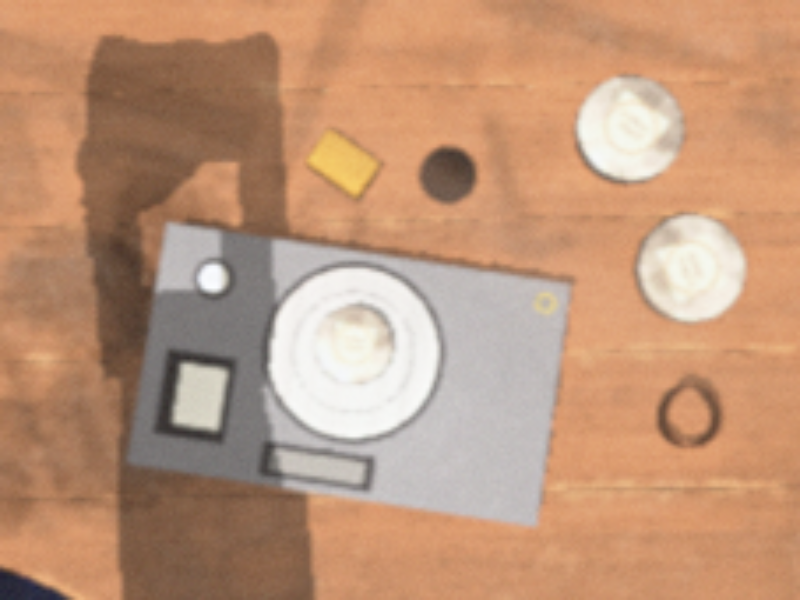

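The tin is on the pan at (353,343), 4 mm from its centre. Both keys are up and the bystanders haven't moved, so I'm handing in.

```bash
python3 -c "
from workcell import env
env.job_done()"
```

```text
the job is handed in; nothing more can be done
```

The tin is on the pan and the tare key has been pressed and is up again. I handed the job in about 13 s into the 53 s limit; no verdict is reported.

- **Tin:** I pushed the smallest tin about 98 mm along the scale with two parted fingers, without gripping it. Wrist force readings stayed within about 1.5 N, which is close to the sensor's noise. I then backed the fingers off.
- **Tare key:** I pressed it with the shut fingers until it stopped moving, fingertip at about 15.4 mm above the worktop (fully down would be 16 mm). I held it there for about 1 s and withdrew.
- **Last checks:**
  - The tin's top is level at z = 66 mm, about 4 mm from the pan's centre (limit 30 mm).
  - The tare key is up at z = 22.5 mm, and the power key is up at z = 52.4 mm.
  - The ring cone, wax and leather ring are unmoved, and the arm is clear of everything.

No check failed. While holding the key at its stop I pressed with about 20 N down and 9 N sideways. That is more than the key's 4 N, but under the 40 N limit. I judged full travel from the fingertip height and the rise in force, not from the key joint itself.

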